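# Put the polishing wheels away and snap the case shut

### The job

Put both felt polishing wheels away in their case: thread them hub up onto the post, the wide wheel first and fully down, then the small wheel on top of it. Then swing the lid over and press it down until the catch snaps and it stays fully shut. Leave the carved wooden blank and the amber jar where they are.

Things in the scene. Friction and masses are not known exactly. Their poses are not given: they have to be found in the camera images.
- case: Open grey plastic case fixed to the bench, 150 (its x) x 160 (its y) mm, 72 mm high, walls and floor 6 mm thick. Origin: centre of its underside, z up. The lid is hinged along the top of its +x wall; a steel spring catch (44 mm wide, 38 mm deep, top at 66 mm) stands out from the middle of its -x wall.
- post_foot (a point): Foot of the fixed upright steel post in the middle of the case, on the case's inner floor (6 mm above the bench); axes as the case. The post is 16 mm thick and 50 mm high, its last 10 mm tapered to 6 mm.
- post_tip (a point): Top of that post, 50 mm above post_foot.
- lid (a joint): Lid hinge angle, rad: 0 fully shut, grows as it opens, 1.95 at its stop. Starts open, leaning back past upright, and rests where it is left; below about 1.1 it sinks slowly by itself and stops on the catch at about 0.1; from there a push of about 10 N at its front edge snaps it past the catch to 0, where it stays. Grey plate 162 mm from hinge to front edge, 160 mm wide, 8 mm thick, 160 g.
- lid_hinge (a point): Middle of the hinge line, 75 mm along the case's +x from its centre and 72.5 mm up. Fixed to the lid: the lid plate runs from here along this frame's -x, its outer face is 8 mm along this frame's +z. A steel tongue reaches 21 mm below the middle of its front edge.
- lid_edge (a point): Point on the lid's upper (outer) face at the middle of its front edge, 150 mm from the hinge line (12 mm short of the very edge). Turns with the lid; when shut it is 80.5 mm above the bench: the place to press.
- wide_wheel: Wide felt polishing wheel lying flat, hub up: cream disc 104 mm in diameter, 12 mm thick, with a black hub on top 36 mm in diameter and 18 mm high (30 mm in all); a 26 mm bore goes right through. About 160 g. Origin: centre of its underside, z up.
- small_wheel: Small felt polishing wheel lying flat, hub up: the same as the wide one but 72 mm in diameter (also 12 mm disc, 36 x 18 mm hub, 26 mm bore). About 100 g. Origin: centre of its underside, z up. Home on the post it rests on the wide wheel's hub, its underside 30 mm above post_foot.
- wood_blank: Bystander: dark carved wooden blank, 45 x 150 (its y) x 32 mm high, lying loose. Origin: centre of its underside.
- jar: Bystander: closed amber jar, 64 mm across, 75 mm high, loose. Origin: centre of its underside.
Not all that is in view belongs to the job. What is shaped like the small_wheel but yellow is not meant. What is shaped like the wide_wheel but green is not meant.

How it is judged:
By the outcome, as a careful person would: the job done as asked, in the order asked, and still so for the second after the job is handed in, with the robot touching nothing.
It also fails if it takes over 61 s, if anything falls off the work surface, if the arm or the gripper's body presses on something with over 40 N, if the wrist force passes 120 N, or if a joint passes its speed limit or range.

### The arm

A 7-joint arm with a two-finger parallel gripper is mounted at the origin on the work surface. World frame = base frame: x ahead of the robot, y to its left, z up, the work surface at z = 0. Lengths are in m, angles in rad, forces in N, time in s.
With the tool pointing down it reaches from about 0.425 to 0.875 m from the base axis. Payload 4.7 kg.
Tool frame: the origin (TCP) lies on the centre line of the jaws, within the pads' length; the fingertips stand 19 mm ahead of it and the grasp point (between the pads) is the TCP; z points along the fingers, y is the direction in which the jaws open and shut (so a half turn about z gives the same grasp; the last joint's range is limited). The gripper opens to 85 mm and grips with 20 to 120 N. Pads are 22 mm wide; open, the fingers measure 114 mm over their backs; the gripper's body (76 mm by 85 mm) begins 54 mm behind the grasp point. The pads swing forward as they close: fully open they stand 13 mm farther back than shut.
Start: joints at [1.296, 0.321, -0.07, 1.45, 0.023, 1.371, -0.057], TCP at [0.185, -0.623, 0.25] pointing down, gripper open.
Joint ranges: [-2.86, 2.86], [-0.3, 2.09], [-1.38, 1.24], [0.06, 2.45], [-1.56, 4.7], [0.09, 2.05], [-2.69, 2.69]. Speed limits (rad/s): [2.57, 2.57, 3.14, 3.14, 3.14, 3.14, 3.14].

### API

Orientations are given as a 3x3 rotation matrix whose columns are the frame's x, y, z axes.
In Python, from workcell import * gives the robot as it stands.
- The arm moves only by the shell command python3 -m creep 'ROWS' [FORCE]. ROWS is JSON, a list of rows, each a list of 7 numbers: the finger opening in mm, from 0 to 85.4, then the shift along the tool's x, y, z in mm, then the turn, a rotation vector about the tool's x, y, z in degrees. In form: [[fingers, dx, dy, dz, ax, ay, az], ...]. A call has 1 to 20 rows; each row shifts and turns the commanded pose from where the row before left it, along the tool's axes as they then stand; what a row does not reach is not made up. A row lasts 1/10 s, in which the tool goes at most 50 mm and 8.59 degrees, less where a joint would pass 70% of its speed; a pose out of reach is approached as far as the arm can. A call with a gripper value outside its range is refused whole. The fingers move at their own pace and stop on an object; FORCE is the grip in N (left out, the last holds). Time passes only in rows, so rows that do not move let the fingers close. It gives the time, the measured TCP pose, the force and the opening at its end, in the units of the state.
- sense(): the state, without advancing time (a new reading comes with each control period).
- grab_frame(name): name is "scene" or "side" or "wrist"; returns the picture (480x640x3 uint8, red, green, blue); there is no depth.
- get_calibration(name): a dict with "fx", "fy", "cx", "cy" (pixels), "origin" and "orientation" of the camera in the world; the wrist camera has in their place "T_tool_cam" (4x4, takes a point from camera to tool coordinates, whose origin is the TCP and whose axes are the flange's). Camera axes: x right, y down, z forward; pixel columns grow to the right and rows downward; lengths in m; the calibration is good to about 2 mm. A picture is of the moment at which its call begins: read the wrist's pose just before it. get_calibration takes no time and is no camera call.
- finish_job(): hands the job in, once; it reports no verdict.
Trained networks look in the newest picture that a camera, given by its name, has taken for a name from the list of things; names that differ only in an ending like _2 or _b are one class to them, and where a whole thing is asked for, a point or a joint stands for the part that bears it (a point fixed in the world has none). Each returns a list of dicts, best first, with "conf" (0 to 1); they miss things now and then, are a little off and sometimes report something else, mostly with a low value. They report only what shows in the picture. A call takes as long as a camera call. They do not tell look-alikes from the thing itself.
- regions_of(camera, target): "pixels" (480x640 bool, what is visible of it) and "box" ([left, top, right, bottom] in pixels, round what is visible of it).
- pinpoint(camera, target): "point" ([column, row] in pixels: a listed point, or the origin of a listed thing).
The state is a dict: "time_s": time; "q": joint angles; "joint_vel": joint speeds; "joint_efforts": joint torques, N m; "ee_pos": TCP position; "eef_rot": TCP orientation; "force": force on the tool from outside, world axes, zero at the start; "moment": the same for the moment, N m; "opening": finger opening in m.
Only numpy, scipy, OpenCV 4.12 (cv2) and the standard library are available. Lean on these libraries where they do the work, as an engineer would, in place of code of your own. Each camera call takes 0.05 s, during which the arm holds its last target.

## Working session

There is one attempt and no reset: what is moved stays moved. The work goes in short steps, Python scripts to look and compute and a shell command to move; the robot and the scene stay as the last step left them, time stands still between calls to the robot, and variables do not carry over. Pictures are saved under pics/ and viewed, and the job is handed in when it is done.

```bash
ls; mkdir -p pics
python3 - <<'E'
from workcell import *
import cv2
s=sense();print(s)
for n in ["scene","side","wrist"]:
    im=grab_frame(n);cv2.imwrite(f"pics/{n}0.png",im[:,:,::-1]);print(n,get_calibration(n))
E
```

```text
pics
{'time_s': 0.0, 'q': array([ 1.29609399,  0.32181891, -0.07007554,  1.45167511,  0.0225777 ,
        1.37079282, -0.05689866]), 'joint_vel': array([ 5.95646482e-04, -8.38969152e-04, -8.22595771e-05, -1.43201116e-04,
       -7.70076090e-04, -7.71611388e-04, -1.46236545e-03]), 'joint_efforts': array([ 4.76335917e-04, -4.93576705e+01, -3.81949469e-01, -3.14327753e+01,
        1.28730404e-02,  1.14871294e-02,  6.14758910e-07]), 'ee_pos': array([ 0.18493657, -0.62261372,  0.24922598]), 'eef_rot': array([[ 9.58580302e-01,  2.84821736e-01, -6.18991323e-04],
       [ 2.84822398e-01, -9.58578607e-01,  1.80437823e-03],
       [-7.94257013e-05, -1.90594402e-03, -9.99998181e-01]]), 'force': array([-0.44040221,  0.05992693, -0.09513673]), 'moment': array([-0.03165971, -0.00218223,  0.00903814]), 'opening': 0.08572529553394359}
scene {'fx': 524.8653669330242, 'fy': 524.8653669330242, 'cx': 322.2266479537681, 'cy': 231.34979303091654, 'origin': array([ 1.3240931 , -0.53231732,  0.84510659]), 'orientation': array([[ 0.50669639,  0.56418959, -0.65188103],
       [ 0.86199261, -0.34476933,  0.37162191],
       [-0.01508338, -0.75021611, -0.66102063]])}
side {'fx': 484.92547995193837, 'fy': 484.92547995193837, 'cx': 323.38850100905233, 'cy': 241.42388925579627, 'origin': array([0.54266272, 0.56534799, 0.76663739]), 'orientation': array([[-0.99660433, -0.06154159,  0.05470312],
       [-0.08232892,  0.73410951, -0.67402165],
       [ 0.00132228, -0.67623654, -0.73668337]])}
wrist {'fx': 332.06796488570853, 'fy': 332.06796488570853, 'cx': 320.30724577407886, 'cy': 237.52272154369885, 'T_tool_cam': array([[-7.37431144e-04, -9.61564188e-01, -2.74579256e-01,
         6.89529013e-02],
       [ 9.99999727e-01, -6.96451805e-04, -2.46733235e-04,
         5.59225465e-04],
       [ 4.60186246e-05, -2.74579363e-01,  9.61564439e-01,
        -1.22678007e-01],
       [ 0.00000000e+00,  0.00000000e+00,  0.00000000e+00,
         1.00000000e+00]])}
```

View pics/scene0.png

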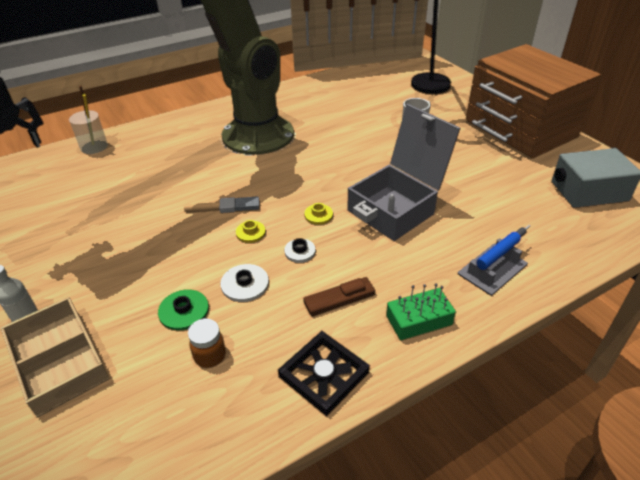

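View pics/side0.png

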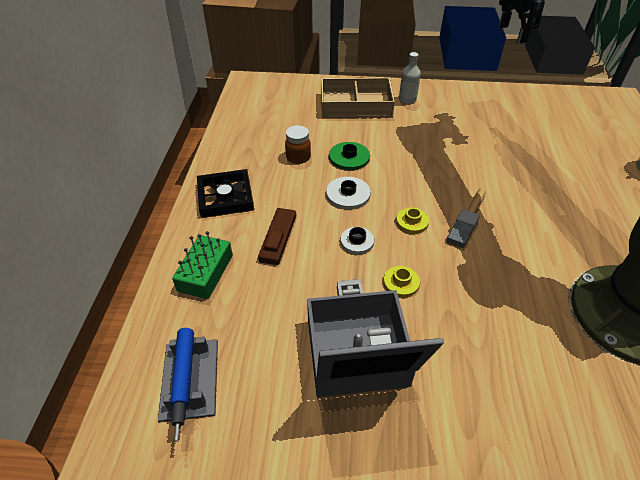

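View pics/wrist0.png

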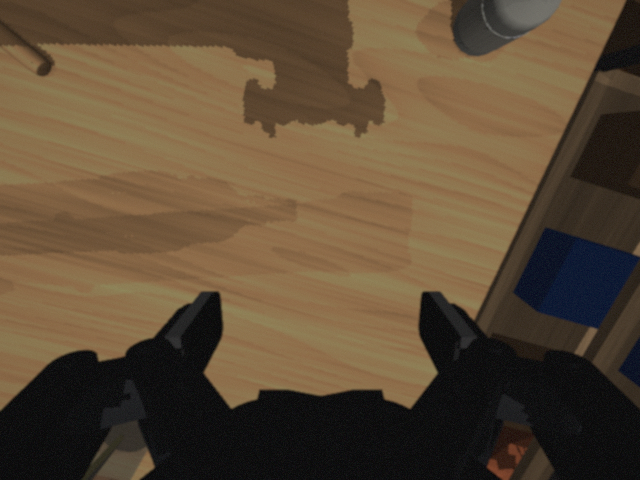

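The scene picture shows the wide wheel at (245,282), the small wheel at (300,250), the case at (393,200) with its lid open and the catch at (365,209). The decoys are yellow and green. In the side picture the wide wheel is at (348,190), the small one at (357,238) and the case at (360,345). Next I measure positions.

```bash
cat > h.py <<'E'
from workcell import *
import numpy as np, cv2
def cam(n,s=None):
    c=get_calibration(n)
    if n=="wrist":
        T=np.eye(4);T[:3,:3]=s["eef_rot"];T[:3,3]=s["ee_pos"];T=T@c["T_tool_cam"];return c,T[:3,3],T[:3,:3]
    return c,np.array(c["origin"]),np.array(c["orientation"])
def ray(n,p,s=None):
    c,o,R=cam(n,s);d=R@np.array([(p[0]-c["cx"])/c["fx"],(p[1]-c["cy"])/c["fy"],1]);return o,d/np.linalg.norm(d)
def onz(n,p,z,s=None):
    o,d=ray(n,p,s);return o+d*(z-o[2])/d[2]
def tri(rs):
    A=0;b=0
    for o,d in rs:
        P=np.eye(3)-np.outer(d,d);A=A+P;b=b+P@o
    x=np.linalg.solve(A,b);return x,[np.linalg.norm((np.eye(3)-np.outer(d,d))@(x-o)) for o,d in rs]
def proj(n,X,s=None):
    c,o,R=cam(n,s);v=R.T@(np.array(X)-o);return np.array([c["fx"]*v[0]/v[2]+c["cx"],c["fy"]*v[1]/v[2]+c["cy"]])
E
python3 - <<'E'
from h import *
np.set_printoptions(precision=4,suppress=True)
for n in ["scene","side"]:
    grab_frame(n)
    for t in ["wide_wheel","small_wheel","case","post_foot","post_tip","lid_hinge","lid_edge","wood_blank","jar"]:
        zz={"post_foot":.006,"post_tip":.056,"lid_hinge":.0725,"lid_edge":.2}.get(t,0)
        for r in pinpoint(n,t)[:4]:
            print(n,t,np.round(r["point"],1),round(r["conf"],2),onz(n,r["point"],zz))
E
```

```text
scene wide_wheel [184.  313.3] 0.63 [ 0.563  -0.4332  0.    ]
scene wide_wheel [246.3 280.6] 0.56 [ 0.545  -0.2836  0.    ]
scene small_wheel [249.  236.7] 0.72 [ 0.4153 -0.2181  0.    ]
scene small_wheel [302.  253.5] 0.6 [ 0.5333 -0.1369  0.    ]
scene small_wheel [319.3 217.9] 0.56 [ 0.4428 -0.0376  0.    ]
scene case [390.6 212. ] 0.8 [0.5171 0.1283 0.    ]
scene post_foot [391.7 208.7] 0.73 [0.5136 0.1338 0.006 ]
scene post_foot [302.4 253.4] 0.23 [ 0.5391 -0.1387  0.006 ]
scene post_tip [391.6 195.8] 0.61 [0.5209 0.1236 0.056 ]
scene lid_hinge [413.7 176.8] 0.89 [0.5033 0.2034 0.0725]
scene lid_edge [434.  116.8] 0.62 [0.4642 0.2803 0.2   ]
scene wood_blank [339.7 299.2] 0.8 [ 0.6978 -0.1359  0.    ]
scene jar [210.1 352.7] 0.97 [ 0.6839 -0.4228  0.    ]
side wide_wheel [347.1 196.6] 0.83 [ 0.5559 -0.2829  0.    ]
side wide_wheel [348.2 156.2] 0.74 [ 0.5607 -0.4364  0.    ]
side small_wheel [356. 240.] 0.89 [ 0.53   -0.1461  0.    ]
side small_wheel [411.7 223.9] 0.65 [ 0.4085 -0.2051  0.    ]
side case [381.  354.4] 0.7 [0.4757 0.1257 0.    ]
side case [356.3 351.3] 0.57 [0.5195 0.1231 0.    ]
side case [356.5 241. ] 0.32 [ 0.5288 -0.1433  0.    ]
side post_foot [359.2 348.2] 0.86 [0.5148 0.12   0.006 ]
side post_tip [356.3 334.6] 0.64 [0.5224 0.1237 0.056 ]
side lid_hinge [367.7 367.4] 0.94 [0.5028 0.1919 0.0725]
side lid_edge [381.7 352.4] 0.7 [0.4923 0.2373 0.2   ]
side wood_blank [278.4 235.4] 0.73 [ 0.6984 -0.1456 -0.    ]
side wood_blank [347.9 192.2] 0.16 [ 0.5548 -0.2985  0.    ]
side jar [301.  153.3] 0.63 [ 0.6824 -0.4383  0.    ]
```

```bash
python3 -m creep '[[60,20,-10,1,0,0,0],[60,36,-18,2,0,0,0],[60,36,-18,2,0,0,0],[60,36,-18,3,0,0,0],[60,36,-18,3,0,0,0],[60,36,-18,3,0,0,0],[60,36,-18,3,0,0,0],[60,36,-18,3,0,0,0],[60,36,-18,3,0,0,0],[60,36,-18,3,0,0,0],[60,36,-18,3,0,0,0],[60,36,-18,3,0,0,0],[60,30,-13,3,0,0,0],[60,0,0,0,0,0,0],[60,0,0,0,0,0,0]]' 60
python3 - <<'E'
from h import *
np.set_printoptions(precision=4,suppress=True)
s=sense();print(s["ee_pos"],s["eef_rot"],s["force"])
im=grab_frame("wrist");cv2.imwrite("pics/w1.png",im[:,:,::-1])
for t in ["wide_wheel","small_wheel"]:
    for r in pinpoint("wrist",t)[:4]: print(t,r["point"],r["conf"],onz("wrist",r["point"],0,s))
E
```

```text
time_s: 2.65
ee_pos: [0.55, -0.2836, 0.2151]
eef_rot: [[0.958, 0.287, -0.001], [0.287, -0.958, -0.0], [-0.001, -0.0, -1.0]]
force: [-1.1, -0.4, 1.5]
opening: 0.0601
[ 0.55   -0.2836  0.2151] [[ 0.958   0.2867 -0.0006]
 [ 0.2867 -0.958  -0.0001]
 [-0.0006 -0.0001 -1.    ]] [-1.1298 -0.3736  1.4618]
wide_wheel [332.0, 209.4] 0.79 [ 0.5561 -0.2949  0.    ]
wide_wheel [455.7, 249.0] 0.73 [ 0.5528 -0.4342  0.    ]
small_wheel [224.9, 311.4] 0.83 [ 0.4096 -0.2135  0.    ]
small_wheel [181.8, 192.9] 0.71 [ 0.5286 -0.1432  0.    ]
```

View pics/w1.png

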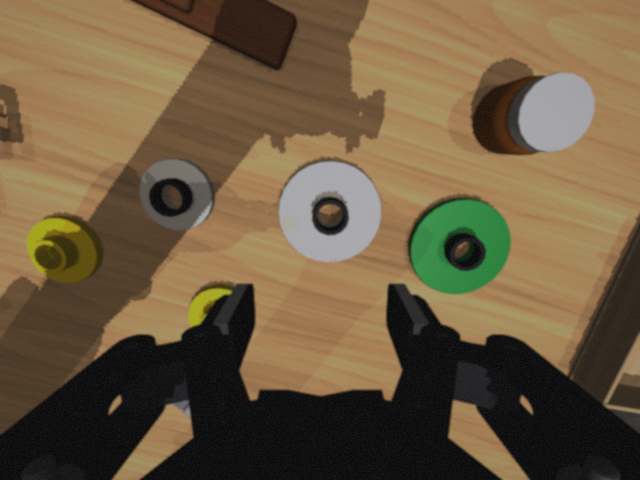

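The wrist picture shows the wide wheel at (330,211) with its hub at (330,214), and the small wheel at (176,194), partly in shadow. I'll fit the disc outlines and project models to refine these.

Run:
```python
from h import *
np.set_printoptions(precision=4,suppress=True)
s=sense()
from scipy.optimize import least_squares
th=np.linspace(0,2*np.pi,120,endpoint=False)
for n in ["wrist","scene","side"]:
    im=grab_frame(n); 
    if n!="wrist": cv2.imwrite(f"pics/{n}1.png",im[:,:,::-1])
    for t,R,g in [("wide_wheel",.052,(.553,-.287)),("small_wheel",.036,(.530,-.143))]:
        for r in regions_of(n,t):
            m=r["pixels"].astype(np.uint8)
            c,_=cv2.findContours(m,cv2.RETR_EXTERNAL,cv2.CHAIN_APPROX_NONE)
            c=max(c,key=cv2.contourArea)
            if len(c)<10: continue
            e=cv2.fitEllipse(c); p=onz(n,e[0],.012,s)
            if np.hypot(*(p[:2]-g))<.04:
                # compare mask moments w/ rendered silhouette model
                def model(x,sil=True):
                    pts=[[x[0]+R*np.cos(a),x[1]+R*np.sin(a),z] for z in (0,.012) for a in th]+[[x[0]+.018*np.cos(a),x[1]+.018*np.sin(a),.03] for a in th]
                    q=np.array([proj(n,P,s) for P in pts],np.float32)
                    h1=cv2.convexHull(q[:240]); h2=cv2.convexHull(q[240:])
                    b=np.zeros((480,640),np.uint8);
                    cv2.fillPoly(b,[np.round(h1*16).astype(int)],1,shift=4);cv2.fillPoly(b,[np.round(h2*16).astype(int)],1,shift=4)
                    return b
                x=p[:2].copy()
                full=np.zeros_like(m);cv2.drawContours(full,[c],-1,1,-1)
                def cen(b): ys,xs=np.nonzero(b);return np.array([xs.mean(),ys.mean()])
                for _ in range(4):
                    d=cen(full)-cen(model(x)); q=proj(n,[*x,.012],s)
                    x=x+(onz(n,q+d,.012,s)-onz(n,q,.012,s))[:2]
                b=model(x); print(n,t,r["conf"],x,"IoU",(b&full).sum()/(b|full).sum(), p[:2])
```

```text
wrist wide_wheel 0.6 [ 0.5538 -0.2926] IoU 0.9611922852133256 [ 0.556  -0.2919]
wrist small_wheel 0.77 [ 0.5273 -0.1414] IoU 0.9277765655684049 [ 0.5295 -0.1427]
scene wide_wheel 0.77 [ 0.5527 -0.2912] IoU 0.9465894465894465 [ 0.5596 -0.2937]
scene small_wheel 0.71 [ 0.5266 -0.1371] IoU 0.8374455732946299 [ 0.5329 -0.1402]
side wide_wheel 0.88 [ 0.5549 -0.2921] IoU 0.8911834789515488 [ 0.5545 -0.2842]
side small_wheel 0.57 [ 0.5282 -0.1404] IoU 0.8764845605700713 [ 0.5282 -0.134 ]
```

```bash
python3 -m creep '[[60,1.5,9,10,0,0,0],[60,0,0,25,0,0,0],[60,0,0,35,0,0,0],[60,0,0,35,0,0,0],[60,0,0,30,0,0,0],[60,0,0,20,0,0,0],[60,0,0,13,0,0,0],[60,0,0,7,0,0,0],[60,0,0,4,0,0,0],[60,0,0,0,0,0,0]]' 60
python3 - <<'E'
from h import *
im=grab_frame("wrist");cv2.imwrite("pics/w2.png",im[:,:,::-1])
im=grab_frame("side");cv2.imwrite("pics/s2.png",cv2.resize(im[100:300,230:480,::-1],None,fx=3,fy=3))
E
```

```text
time_s: 4.25
ee_pos: [0.554, -0.2927, 0.0366]
eef_rot: [[0.959, 0.285, 0.001], [0.285, -0.959, -0.0], [0.0, 0.001, -1.0]]
force: [0.1, 0.2, 0.0]
opening: 0.0601
```

View pics/w2.png

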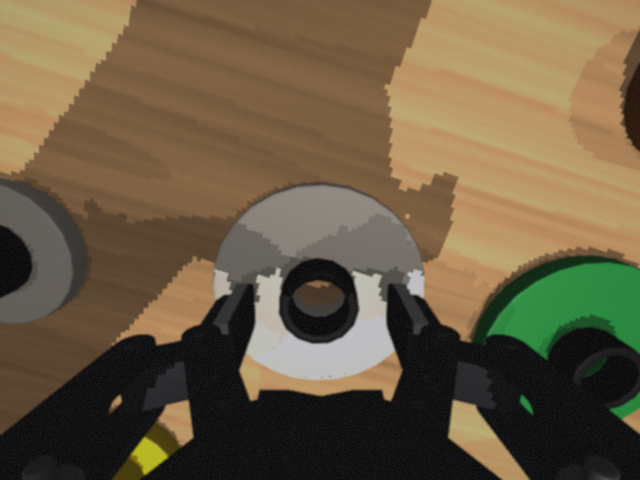

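View pics/s2.png

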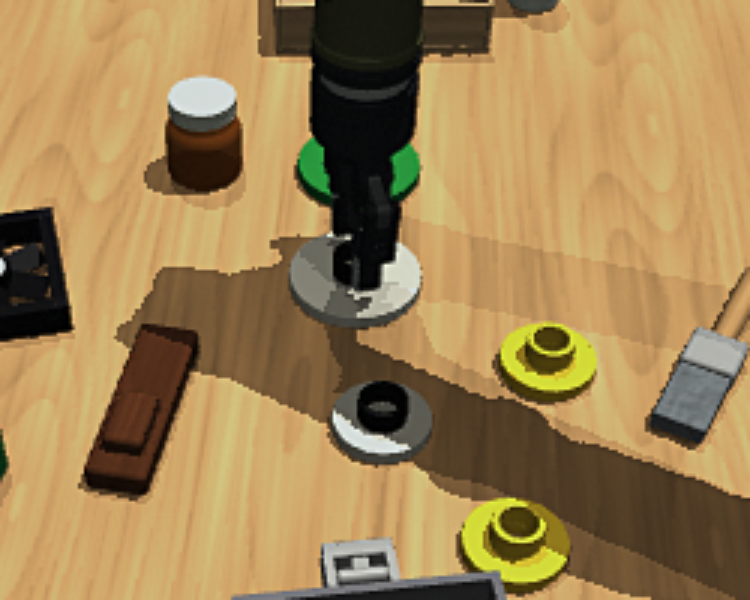

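The wheel's hub (318,300) sits centred between the fingers (237 and 403). Closing now.

```bash
python3 -m creep '[[30,0,0,1,0,0,0],[30,0,0,0,0,0,0],[30,0,0,0,0,0,0],[30,0,0,0,0,0,0],[30,0,0,0,0,0,0],[30,0,0,0,0,0,0]]' 60
python3 - <<'E'
from h import *
s=sense()
print(proj("wrist",[*s["ee_pos"][:2],.03],s),s["force"])
im=grab_frame("wrist");cv2.imwrite("pics/w3.png",im[:,:,::-1])
E
```

```text
time_s: 4.95
ee_pos: [0.5542, -0.2926, 0.0366]
eef_rot: [[0.959, 0.285, 0.001], [0.285, -0.959, -0.001], [0.001, 0.001, -1.0]]
force: [-1.4, 0.7, 6.1]
opening: 0.0331
[319.12999725 308.97677165] [-1.35378585  0.71907466  6.14204928]
```

View pics/w3.png

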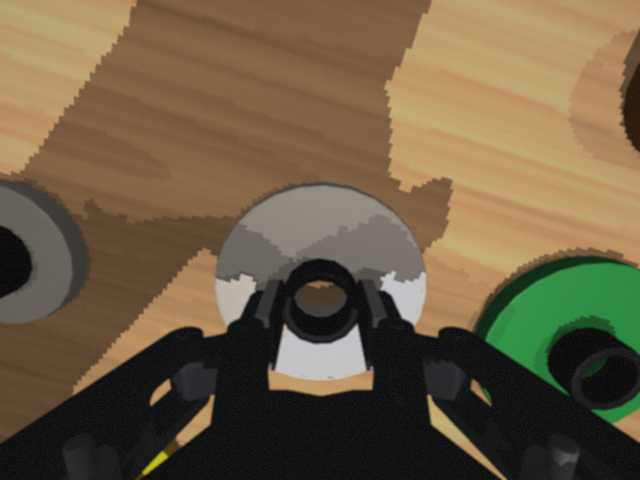

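```bash
python3 -m creep '[[30,0,0,-4,0,0,0],[30,0,0,-12,0,0,0],[30,0,0,-20,0,0,0],[30,0,0,-25,0,0,0],[30,0,0,-25,0,0,0],[30,0,0,-20,0,0,0],[30,0,0,-10,0,0,0],[30,0,0,0,0,0,0]]' 60
python3 - <<'E'
from h import *
s=sense()
print(s["force"],s["ee_pos"])
for n in ["wrist","side","scene"]:
  im=grab_frame(n);cv2.imwrite(f"pics/{n}4.png",im[:,:,::-1])
for r in regions_of("wrist","wide_wheel")+pinpoint("wrist","wide_wheel"): print(r["conf"],r.get("box"),r.get("point"))
for dz in (.036,.024,.006): print(proj("wrist",s["ee_pos"]+s["eef_rot"]@[0,0,dz],s))
E
```

```text
time_s: 5.8
ee_pos: [0.5545, -0.2929, 0.1532]
eef_rot: [[0.959, 0.285, 0.003], [0.285, -0.959, -0.002], [0.002, 0.002, -1.0]]
force: [0.7, 0.5, -2.2]
opening: 0.0336
[ 0.67591603  0.47138776 -2.21868412] [ 0.55454445 -0.2928721   0.1531921 ]
0.91 [215.0, 179.0, 425.8, 379.5] None
0.86 [420.9, 213.1, 535.9, 325.0] None
0.94 None [470.1, 266.3]
0.57 None [317.3, 283.3]
[319.33609463 281.54005822]
[319.2648665  291.55460078]
[319.13642069 309.6138434 ]
```

View pics/wrist4.png

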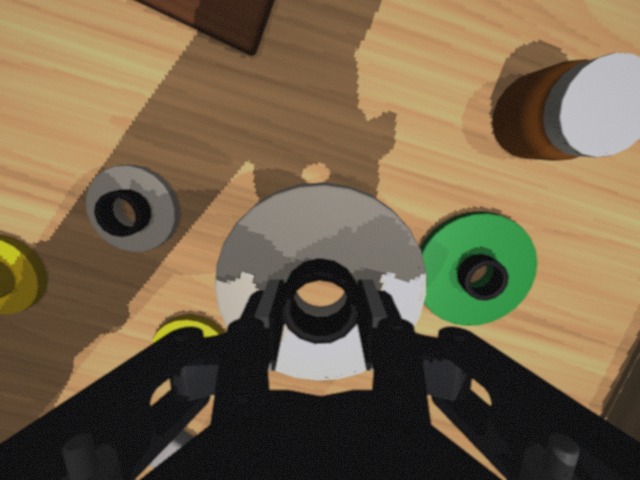

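View pics/side4.png

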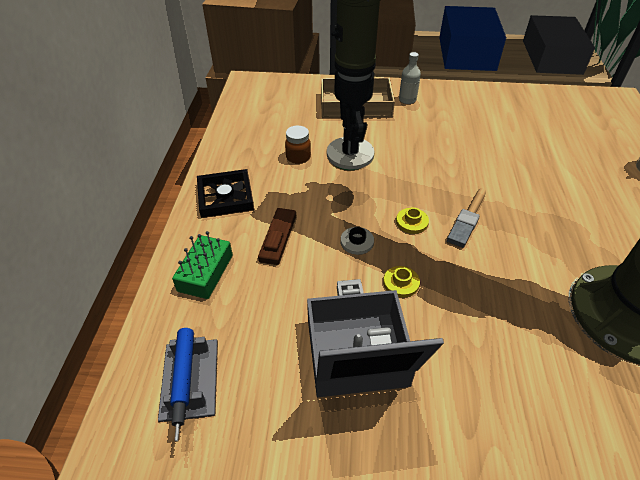

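View pics/scene4.png

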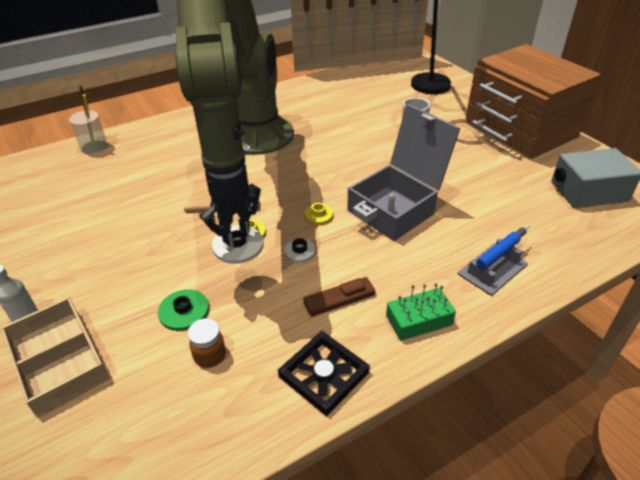

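The wheel is held level; its disc in the wrist view spans (215–426, 179–380). Next I get its offset from the TCP and a better post position.

Run:
```python
from h import *
np.set_printoptions(precision=4,suppress=True)
from scipy.optimize import least_squares
s=sense();th=np.linspace(0,2*np.pi,180)
def box(v):
    q=[]
    for z in (v[2],v[2]+.012):
        q+=[proj("wrist",s["ee_pos"]+s["eef_rot"]@[v[0]+.052*np.cos(a),v[1]+.052*np.sin(a),z],s) for a in th]
    q=np.array(q);return np.r_[q.min(0),q.max(0)]
f=least_squares(lambda v:box(v)-[215.5,181.5,426,380],[0,0,.024]);print(f.x,f.fun)
# case: refine with several detections
for n in ["scene","side"]:
    grab_frame(n)
    for t in ["case","post_foot","post_tip","lid_hinge","lid_edge"]:
        for r in pinpoint(n,t)[:1]: print(n,t,np.round(r["point"],1),round(r["conf"],2))
im=grab_frame("scene");cv2.imwrite("pics/sc5.png",cv2.resize(im[90:250,320:480,::-1],None,fx=3.7,fy=3.7,interpolation=cv2.INTER_CUBIC))
im=grab_frame("side");cv2.imwrite("pics/si5.png",cv2.resize(im[270:410,290:450,::-1],None,fx=4,fy=4,interpolation=cv2.INTER_CUBIC))
```

```text
Traceback (most recent call last):
  File "h.py", line 18, in proj
    c,o,R=cam(n,s);v=R.T@(np.array(X)-o);return np.array([c["fx"]*v[0]/v[2]+c["cx"],c["fy"]*v[1]/v[2]+c["cy"]])
          ~~~^^^^^
  File "h.py", line 4, in cam
    c=get_calibration(n)
ValueError: time passes only in moves, steps and waits
```

Calibration has to be cached, since it was being called too often.

```bash
sed -i 's/^def cam/_C={}\ndef gc(n):\n    if n not in _C: _C[n]=get_calibration(n)\n    return _C[n]\ndef cam/; s/    c=get_calibration(n)$/    c=gc(n)/' h.py; head -12 h.py
python3 - <<'E'
from h import *
np.set_printoptions(precision=4,suppress=True)
from scipy.optimize import least_squares
s=sense();th=np.linspace(0,2*np.pi,180)
def box(v):
    q=[]
    for z in (v[2],v[2]+.012):
        q+=[proj("wrist",s["ee_pos"]+s["eef_rot"]@[v[0]+.052*np.cos(a),v[1]+.052*np.sin(a),z],s) for a in th]
    q=np.array(q);return np.r_[q.min(0),q.max(0)]
f=least_squares(lambda v:box(v)-[215.5,181.5,426,380],[0,0,.024]);print(f.x,f.fun)
for n in ["scene","side"]:
    im=grab_frame(n)
    for t in ["case","post_foot","post_tip","lid_hinge","lid_edge"]:
        for r in pinpoint(n,t)[:1]: print(n,t,np.round(r["point"],1),round(r["conf"],2))
    if n=="scene":cv2.imwrite("pics/sc5.png",cv2.resize(im[90:250,320:480,::-1],None,fx=3.7,fy=3.7,interpolation=cv2.INTER_CUBIC))
    else:cv2.imwrite("pics/si5.png",cv2.resize(im[270:410,290:450,::-1],None,fx=4,fy=4,interpolation=cv2.INTER_CUBIC))
E
```

```text
from workcell import *
import numpy as np, cv2
_C={}
def gc(n):
    if n not in _C: _C[n]=get_calibration(n)
    return _C[n]
def cam(n,s=None):
    c=gc(n)
    if n=="wrist":
        T=np.eye(4);T[:3,:3]=s["eef_rot"];T[:3,3]=s["ee_pos"];T=T@c["T_tool_cam"];return c,T[:3,3],T[:3,:3]
    return c,np.array(c["origin"]),np.array(c["orientation"])
def ray(n,p,s=None):
[-0.0014  0.0007  0.0279] [-0.3916  0.4151  0.3915 -0.4589]
scene case [390.7 213.9] 0.82
scene post_foot [392.3 206.8] 0.69
scene post_tip [393.6 191.7] 0.57
scene lid_hinge [410.1 178.1] 0.56
side case [357.9 351.1] 0.65
side post_foot [356.8 351.7] 0.74
side post_tip [357.5 334.6] 0.65
side lid_hinge [365.1 371.8] 0.76
side lid_edge [380.6 351.7] 0.85
```

View pics/sc5.png

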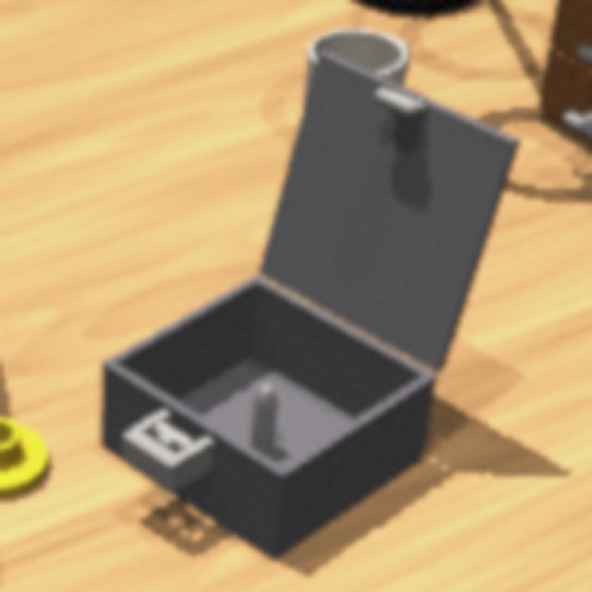

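View pics/si5.png

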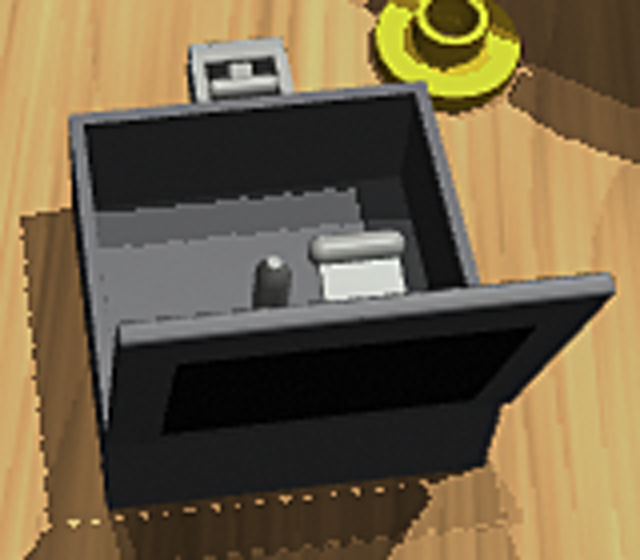

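Run:
```python
from h import *
np.set_printoptions(precision=4,suppress=True)
a=(391.6,194.9);b=(358.8,335.3)
print(tri([ray("scene",a),ray("side",b)]),onz("scene",a,.056),onz("side",b,.056))
sc=[onz("scene",(320+x/3.7,90+y/3.7),.072) for x,y in [(105,367),(281,473),(436,377),(260,278)]]
print(np.array(sc),np.mean(sc,0))
si=[onz("side",(290+x/4,270+y/4),.072) for x,y in [(70,117),(427,85)]]
print(np.array(si))
```

```text
(array([0.5183, 0.1252, 0.0566]), [np.float64(0.00023755028581627977), np.float64(0.00023755028581626733)]) [0.518  0.1258 0.056 ] [0.5181 0.1247 0.056 ]
[[0.4604 0.0361 0.072 ]
 [0.6093 0.07   0.072 ]
 [0.5831 0.2147 0.072 ]
 [0.4299 0.1844 0.072 ]] [0.5207 0.1263 0.072 ]
[[0.6107 0.0692 0.072 ]
 [0.4544 0.0387 0.072 ]]
```

```bash
python3 -m creep '[[30,2,-10,0,0,0,0],[30,5,-20,0,0,0,0],[30,7,-33,0,0,0,0],[30,7,-35,0,0,0,0],[30,7,-35,0,0,0,0],[30,7,-35,0,0,0,0],[30,7,-35,0,0,0,0],[30,7,-35,0,0,0,0],[30,7,-35,0,0,0,0],[30,7,-35,0,0,0,0],[30,7,-35,0,0,0,0],[30,7,-30,0,0,0,0],[30,6,-24,0,0,0,0],[30,4,-12,0,0,0,0],[30,1.3,-2.6,0,0,0,0],[30,0,0,0,0,0,0],[30,0,0,0,0,0,0]]' 60
python3 - <<'E'
from h import *
np.set_printoptions(precision=4,suppress=True)
s=sense();print(s["ee_pos"],s["force"])
for n in ["wrist","scene","side"]:
  im=grab_frame(n);cv2.imwrite(f"pics/{n}6.png",im[:,:,::-1])
print(proj("wrist",[.519,.125,.056],s))
E
```

```text
time_s: 8.35
ee_pos: [0.5212, 0.1256, 0.1511]
eef_rot: [[0.959, 0.283, -0.0], [0.283, -0.959, -0.001], [-0.001, 0.001, -1.0]]
force: [0.1, -0.4, -1.8]
opening: 0.0338
[0.5212 0.1256 0.1511] [ 0.121  -0.4433 -1.7794]
[319.3685 250.0913]
```

View pics/wrist6.png

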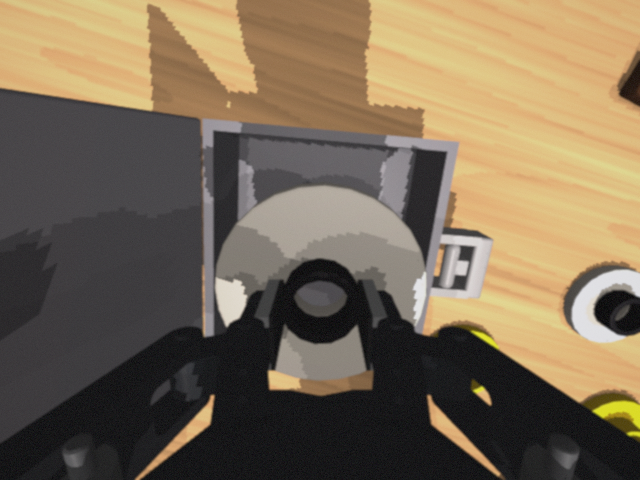

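View pics/scene6.png

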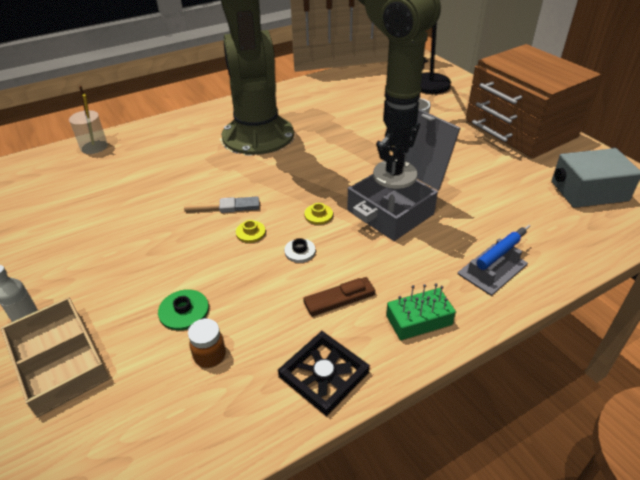

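View pics/side6.png

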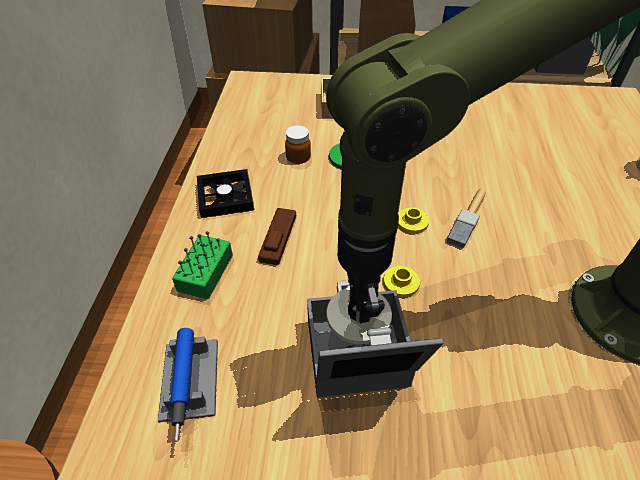

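```bash
python3 -m creep '[[30,-1,-0.7,12,0,0,0],[30,0,0,20,0,0,0],[30,0,0,14,0,0,0],[30,0,0,8,0,0,0],[30,0,0,6,0,0,0],[30,0,0,6,0,0,0],[30,0,0,6,0,0,0],[30,0,0,0,0,0,0]]' 60
python3 - <<'E'
from h import *
im=grab_frame("wrist");cv2.imwrite("pics/w7.png",im[:,:,::-1])
E
```

```text
time_s: 9.3
ee_pos: [0.5196, 0.1276, 0.0787]
eef_rot: [[0.959, 0.285, -0.001], [0.285, -0.959, -0.0], [-0.001, -0.0, -1.0]]
force: [-0.1, 0.1, -1.8]
opening: 0.0333
```

View pics/w7.png

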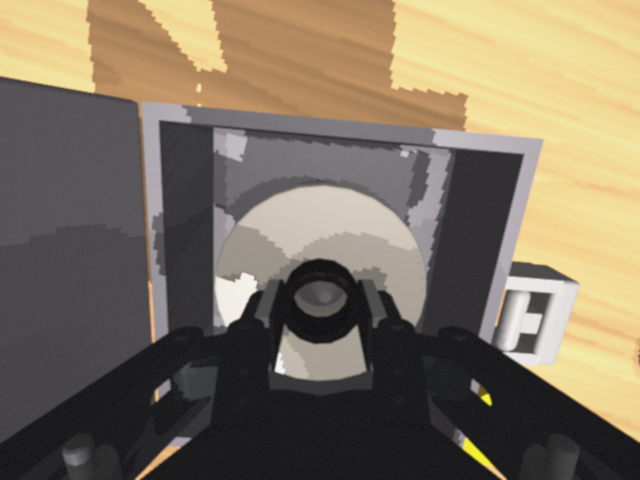

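The post tip shows inside the bore at (323,297), so it is threaded. I'll lower it the rest of the way.

```bash
python3 -m creep '[[30,0,1,6,0,0,0],[30,0,0,8,0,0,0],[30,0,0,8,0,0,0],[30,0,0,6,0,0,0],[30,0,0,4,0,0,0],[30,0,0,2,0,0,0],[30,0,0,0,0,0,0]]' 60
```

```text
time_s: 10.05
ee_pos: [0.5201, 0.1267, 0.045]
eef_rot: [[0.959, 0.285, -0.001], [0.285, -0.959, -0.0], [-0.001, -0.0, -1.0]]
force: [-1.1, -0.3, -2.0]
opening: 0.0334
```

```bash
python3 -m creep '[[30,0,0,2,0,0,0],[30,0,0,0,0,0,0]]' 60; python3 -m creep '[[50,0,0,0,0,0,0],[50,0,0,0,0,0,0],[50,0,0,-2,0,0,0],[50,0,0,-10,0,0,0],[50,0,0,-25,0,0,0],[50,0,0,-35,0,0,0],[50,0,0,-35,0,0,0],[50,0,0,-20,0,0,0],[50,0,0,-5,0,0,0],[50,0,0,0,0,0,0]]'
python3 - <<'E'
from h import *
for n in ["wrist","side","scene"]:
  im=grab_frame(n);cv2.imwrite(f"pics/{n}8.png",im[:,:,::-1])
E
```

```text
time_s: 10.25
ee_pos: [0.5203, 0.1267, 0.0433]
eef_rot: [[0.959, 0.285, 0.0], [0.285, -0.959, -0.0], [0.0, 0.0, -1.0]]
force: [-0.1, 0.1, -1.7]
opening: 0.0335
time_s: 11.25
ee_pos: [0.5206, 0.1268, 0.1762]
eef_rot: [[0.959, 0.285, 0.002], [0.285, -0.959, -0.0], [0.002, 0.001, -1.0]]
force: [-0.1, 0.7, 0.1]
opening: 0.05
```

View pics/wrist8.png

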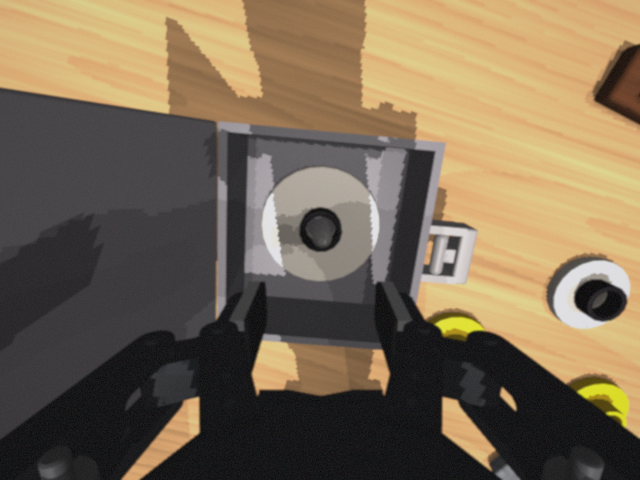

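View pics/scene8.png

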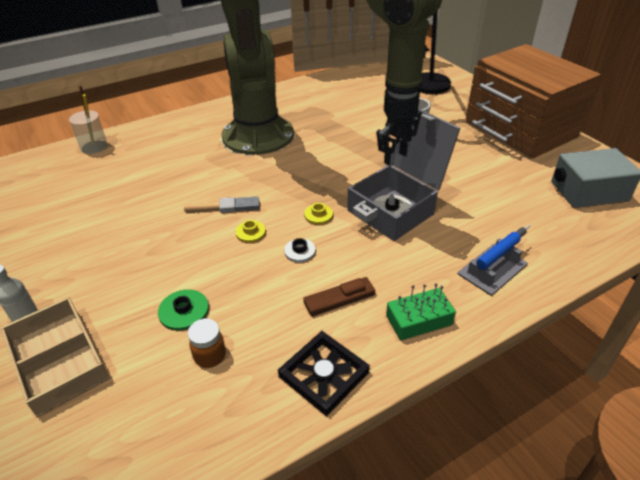

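The wide wheel lies flat and centred in the case, with the post inside its bore at (320,230). Going for the small wheel.

```bash
python3 -m creep '[[60,-3,12,0,0,0,0],[60,-8,26,0,0,0,0],[60,-10,36,0,0,0,0],[60,-10,36,0,0,0,0],[60,-10,36,0,0,0,0],[60,-10,36,0,0,0,0],[60,-10,36,0,0,0,0],[60,-6,24,0,0,0,0],[60,-2.6,12,0,0,0,0],[60,0,4,0,0,0,0],[60,0,0,0,0,0,0]]'
python3 - <<'E'
from h import *
np.set_printoptions(precision=4,suppress=True)
s=sense();n="wrist";R=.036
im=grab_frame(n);cv2.imwrite("pics/w9.png",im[:,:,::-1]);th=np.linspace(0,2*np.pi,90)
for r in regions_of(n,"small_wheel"):
    m=r["pixels"].astype(np.uint8);c,_=cv2.findContours(m,cv2.RETR_EXTERNAL,cv2.CHAIN_APPROX_NONE);c=max(c,key=cv2.contourArea)
    if len(c)<10: continue
    e=cv2.fitEllipse(c);x=onz(n,e[0],.012,s)[:2];full=np.zeros_like(m);cv2.drawContours(full,[c],-1,1,-1)
    def model(x):
        b=np.zeros((480,640),np.uint8)
        for RR,zs in ((R,(0,.012)),(.018,(.012,.03))):
            q=np.array([proj(n,[x[0]+RR*np.cos(a),x[1]+RR*np.sin(a),z],s) for z in zs for a in th],np.float32)
            cv2.fillPoly(b,[np.round(cv2.convexHull(q)*16).astype(int)],1,shift=4)
        return b
    cen=lambda b:np.array(np.nonzero(b))[::-1].mean(1)
    for _ in range(4):
        d=cen(full)-cen(model(x));q=proj(n,[*x,.012],s);x=x+(onz(n,q+d,.012,s)-onz(n,q,.012,s))[:2]
    b=model(x);print(r["conf"],r["box"],x,"IoU",(b&full).sum()/(b|full).sum(),s["ee_pos"],"move tool:",s["eef_rot"].T@(np.r_[x,.0366]-s["ee_pos"]))
E
```

```text
time_s: 12.5
ee_pos: [0.527, -0.1398, 0.1749]
eef_rot: [[0.958, 0.285, -0.001], [0.285, -0.958, 0.001], [-0.0, -0.001, -1.0]]
force: [1.6, 0.6, -0.4]
opening: 0.0599
0.93 [279.8, 181.0, 363.5, 257.8] [ 0.5279 -0.1408] IoU 0.9343921346190206 [ 0.527  -0.1398  0.1749] move tool: [0.0007 0.0013 0.1383]
0.77 [321.5, 320.8, 389.0, 384.1] [ 0.4076 -0.211 ] IoU 0.9054385105340519 [ 0.527  -0.1398  0.1749] move tool: [-0.1346  0.0343  0.1383]
0.71 [150.8, 246.6, 225.8, 320.9] [ 0.4368 -0.0372] IoU 0.9124253039357099 [ 0.527  -0.1398  0.1749] move tool: [-0.0571 -0.124   0.1384]
```

View pics/w9.png

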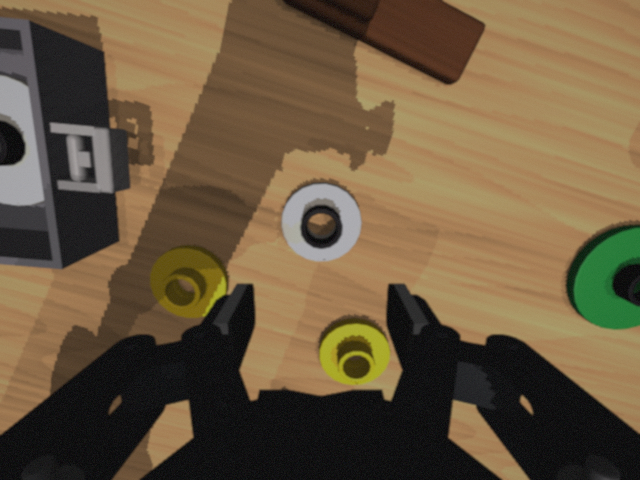

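The white small wheel is at (321,222), directly ahead of the jaws. The yellow ones at (190,282) and (355,352) are clear of the fingers. Descend and grasp.

```bash
python3 -m creep '[[60,0.7,1.3,10,0,0,0],[60,0,0,25,0,0,0],[60,0,0,33,0,0,0],[60,0,0,30,0,0,0],[60,0,0,20,0,0,0],[60,0,0,12,0,0,0],[60,0,0,6,0,0,0],[60,0,0,2,0,0,0],[60,0,0,0,0,0,0]]' 60
python3 -m creep '[[30,0,0,0,0,0,0],[30,0,0,0,0,0,0],[30,0,0,0,0,0,0],[30,0,0,0,0,0,0],[30,0,0,0,0,0,0]]' 60
python3 -m creep '[[30,0,0,-4,0,0,0],[30,0,0,-12,0,0,0],[30,0,0,-20,0,0,0],[30,0,0,-25,0,0,0],[30,0,0,-30,0,0,0],[30,0,0,-25,0,0,0],[30,0,0,-10,0,0,0],[30,0,0,0,0,0,0]]' 60
python3 - <<'E'
from h import *
im=grab_frame("wrist");cv2.imwrite("pics/w10.png",im[:,:,::-1])
E
```

```text
time_s: 13.5
ee_pos: [0.5286, -0.1415, 0.0379]
eef_rot: [[0.958, 0.285, 0.001], [0.285, -0.958, -0.0], [0.001, 0.001, -1.0]]
force: [-0.0, -0.8, 1.0]
opening: 0.0599
time_s: 14.0
ee_pos: [0.5288, -0.1416, 0.0389]
eef_rot: [[0.959, 0.285, 0.002], [0.285, -0.959, -0.001], [0.001, 0.001, -1.0]]
force: [-2.0, 0.7, 5.5]
opening: 0.0332
time_s: 14.8
ee_pos: [0.5291, -0.1418, 0.1652]
eef_rot: [[0.959, 0.285, 0.003], [0.285, -0.959, -0.001], [0.003, 0.002, -1.0]]
force: [0.6, -0.8, -1.2]
opening: 0.0335
```

View pics/w10.png

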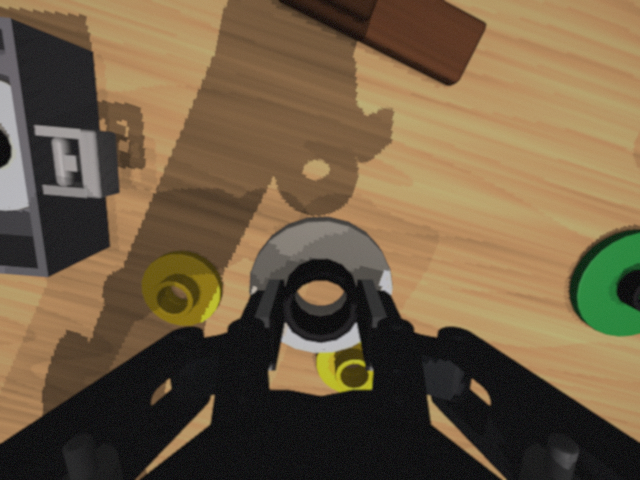

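```bash
python3 -m creep '[[30,2,-10,0,0,0,0],[30,6,-24,0,0,0,0],[30,9,-36,0,0,0,0],[30,9,-36,0,0,0,0],[30,9,-36,0,0,0,0],[30,9,-36,0,0,0,0],[30,9,-34,0,0,0,0],[30,8,-26,0,0,0,0],[30,5,-15,0,0,0,0],[30,1.8,-6.9,0,0,0,0],[30,0,0,0,0,0,0],[30,0,0,0,0,0,0]]' 60
python3 - <<'E'
from h import *
s=sense()
im=grab_frame("wrist");cv2.imwrite("pics/w11.png",im[:,:,::-1])
print(s["ee_pos"],s["eef_rot"].T@(np.array([.5202,.1265,.1])-s["ee_pos"]))
E
```

```text
time_s: 16.05
ee_pos: [0.5187, 0.1259, 0.1625]
eef_rot: [[0.959, 0.284, -0.001], [0.284, -0.959, -0.001], [-0.002, 0.0, -1.0]]
force: [-0.2, -0.8, -1.1]
opening: 0.0333
[0.51865095 0.12591481 0.16254711] [ 0.0017483  -0.00014514  0.06254443]
```

View pics/w11.png

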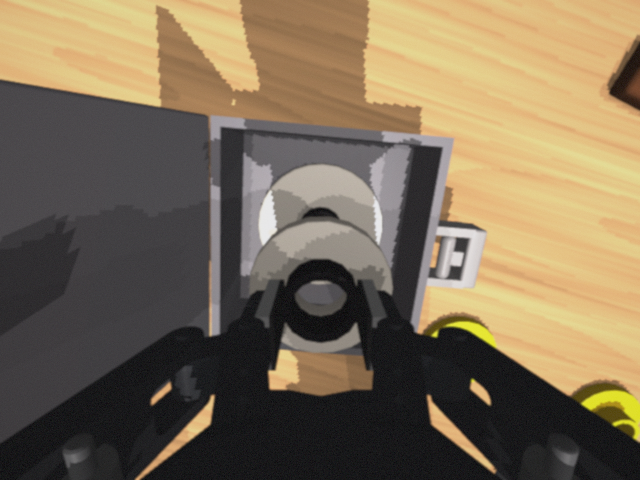

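```bash
python3 -m creep '[[30,1.5,0,12,0,0,0],[30,0,0,20,0,0,0],[30,0,0,16,0,0,0],[30,0,0,10,0,0,0],[30,0,0,6,0,0,0],[30,0,0,5,0,0,0],[30,0,0,3,0,0,0],[30,0,0,0,0,0,0]]' 60
python3 - <<'E'
from h import *
im=grab_frame("wrist");cv2.imwrite("pics/w12.png",im[:,:,::-1])
E
```

```text
time_s: 16.9
ee_pos: [0.5205, 0.1274, 0.0913]
eef_rot: [[0.959, 0.285, 0.0], [0.285, -0.959, -0.0], [0.0, 0.0, -1.0]]
force: [-0.3, 0.0, -1.0]
opening: 0.0332
```

View pics/w12.png

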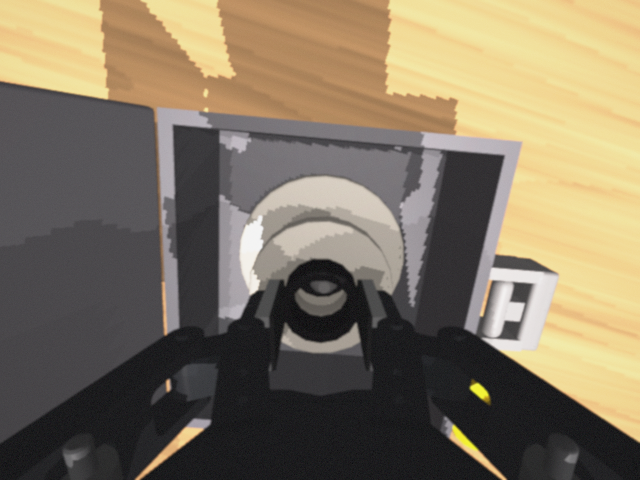

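The post tip shows at (321,286), where the axis at that depth should be (319,282). It is aligned, so lower it.

```bash
python3 -m creep '[[30,0,0.5,4,0,0,0],[30,0,0,5,0,0,0],[30,0,0,3,0,0,0],[30,0,0,2,0,0,0],[30,0,0,1,0,0,0],[30,0,0,0,0,0,0]]' 60
```

```text
time_s: 17.55
ee_pos: [0.5205, 0.1269, 0.0761]
eef_rot: [[0.959, 0.285, -0.0], [0.285, -0.959, -0.0], [-0.0, -0.0, -1.0]]
force: [-0.4, 0.3, -1.5]
opening: 0.0335
```

```bash
python3 -m creep '[[30,0,0,1,0,0,0],[30,0,0,0,0,0,0],[50,0,0,0,0,0,0],[50,0,0,0,0,0,0],[50,0,0,-2,0,0,0],[50,0,0,-10,0,0,0],[50,0,0,-25,0,0,0],[50,0,0,-35,0,0,0],[50,0,0,-35,0,0,0],[50,0,0,-20,0,0,0],[50,0,0,-5,0,0,0],[50,0,0,0,0,0,0]]'
python3 - <<'E'
from h import *
np.set_printoptions(precision=4,suppress=True)
s=sense();print(s["q"])
for n in ["wrist","scene","side"]:
  im=grab_frame(n);cv2.imwrite(f"pics/{n}13.png",im[:,:,::-1])
  if n!="wrist": print(n,pinpoint(n,"lid_edge"),pinpoint(n,"lid_hinge"))
E
```

```text
time_s: 18.75
ee_pos: [0.5209, 0.127, 0.2081]
eef_rot: [[0.959, 0.285, 0.002], [0.285, -0.959, -0.0], [0.002, 0.001, -1.0]]
force: [-0.3, -0.1, -1.0]
opening: 0.0501
[ 0.2999  0.1487 -0.6384  1.7739  0.094   1.2476 -1.6451]
scene [{'point': [433.5, 116.0], 'conf': 0.62}] [{'point': [415.5, 178.6], 'conf': 0.89}, {'point': [210.1, 355.3], 'conf': 0.37}]
side [{'point': [382.8, 353.0], 'conf': 0.94}] [{'point': [367.9, 370.7], 'conf': 0.9}, {'point': [379.9, 352.1], 'conf': 0.48}]
```

View pics/wrist13.png

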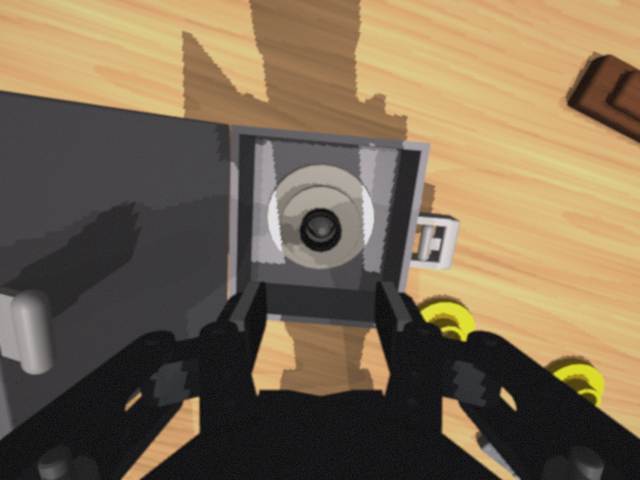

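View pics/side13.png

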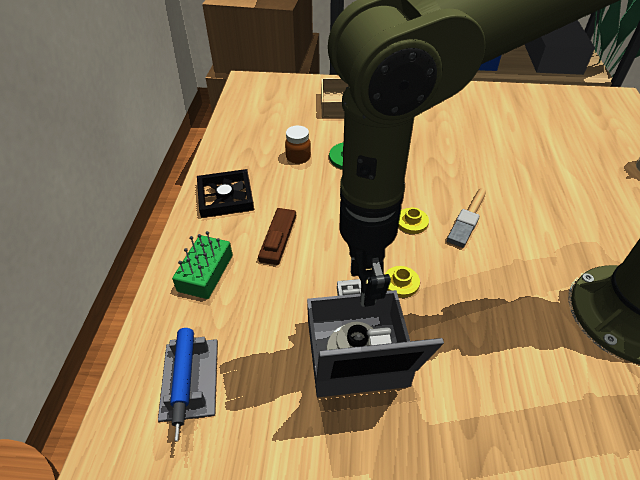

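View pics/scene13.png

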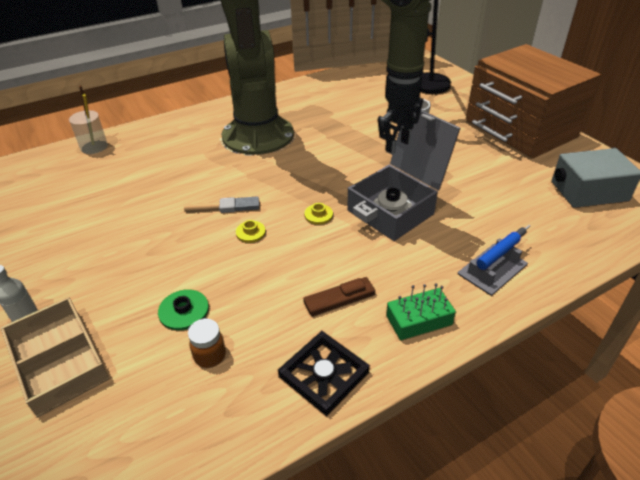

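Both wheels are on the post, hubs up; the post shows inside the small hub at (321,228). Now the lid: estimate its angle and where the mug behind it stands.

```bash
python3 - <<'E'
from h import *
np.set_printoptions(precision=4,suppress=True)
e,r=tri([ray("scene",(433.5,116)),ray("side",(382.8,353))]);print(e,r)
c=np.array([.519,.125,0]);a=np.radians(11.5);X=np.array([-np.sin(a),np.cos(a),0])
l=(e-c)@X-.075;z=e[2]-.0725;print("lat,z",l,z,"phi~",np.pi-np.arctan2(z,l)-.0-np.arctan2(.008,.15)+0)
print("mug",onz("scene",(417,105),.08),onz("scene",(417,118),0))
E
python3 -m creep '[[20,0,0,-20,0,0,-4],[0,0,0,-30,0,0,-8],[0,0,0,-20,0,0,-8.5],[0,0,0,-5,0,0,-8.5],[0,0,0,0,0,0,-8.5],[0,0,0,0,0,0,-8.5],[0,0,0,0,0,0,-8.5],[0,0,0,0,0,0,-8.5],[0,0,0,0,0,0,-8.5],[0,0,0,0,0,0,-8.5],[0,0,0,0,0,0,-5],[0,0,0,0,0,0,0]]'
```

```text
[0.4928 0.2517 0.2239] [np.float64(0.0002882874669648815), np.float64(0.000288287466964807)]
lat,z 0.05435615009153692 0.1513532680228442 phi~ 1.8623024677353899
mug [0.2216 0.4341 0.08  ] [0.1749 0.4812 0.    ]
time_s: 20.3
ee_pos: [0.5204, 0.1269, 0.2818]
eef_rot: [[-0.2, 0.98, -0.001], [0.98, 0.2, 0.0], [0.0, -0.001, -1.0]]
force: [-1.0, 0.4, 0.1]
opening: 0.0001
```

```bash
python3 -m creep '[[0,12,-0.5,0,0,0,0],[0,25,-0.5,0,0,0,0],[0,32,-0.5,0,0,0,0],[0,32,-0.5,0,0,0,0],[0,32,-0.5,0,0,0,0],[0,25,-0.5,0,0,0,0],[0,15,0,0,0,0,0],[0,3,0,5,0,0,0],[0,0,0,20,0,0,0],[0,0,0,25,0,0,0],[0,0,0,15,0,0,0],[0,0,0,5,0,0,0],[0,0,0,0,0,0,0]]'
python3 - <<'E'
from h import *
for n in ["scene","side"]:
  im=grab_frame(n);cv2.imwrite(f"pics/{n}14.png",im[:,:,::-1])
E
```

```text
time_s: 21.6
ee_pos: [0.4823, 0.2983, 0.2117]
eef_rot: [[-0.199, 0.98, -0.001], [0.98, 0.199, -0.001], [-0.0, -0.001, -1.0]]
force: [0.1, 0.1, 0.3]
opening: -0.0
```

View pics/scene14.png

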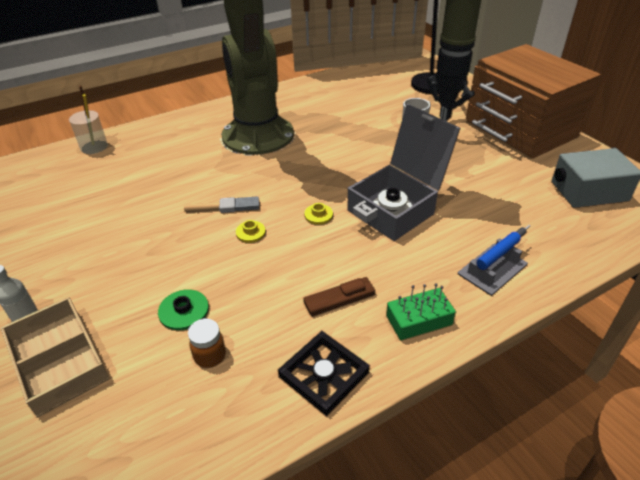

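View pics/side14.png

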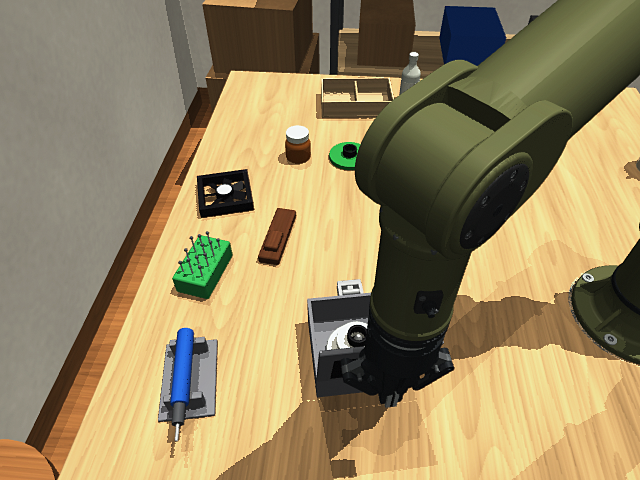

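The fingers are behind the lid's outer face, at about (445,112) in the scene picture. Sweep it toward the catch side.

```bash
python3 -m creep '[[0,-8,0,0,0,0,0],[0,-10,0,0,0,0,0],[0,-10,0,0,0,0,0],[0,-10,0,0,0,0,0],[0,-10,0,0,0,0,0],[0,-10,0,0,0,0,0],[0,-10,0,0,0,0,0]]'
python3 -m creep '[[0,-10,0,0,0,0,0],[0,-10,0,0,0,0,0],[0,-10,0,0,0,0,0],[0,-10,0,0,0,0,0]]'
python3 -m creep '[[0,-10,0,0,0,0,0],[0,-10,0,0,0,0,0],[0,-10,0,0,0,0,0],[0,-10,0,0,0,0,0],[0,-10,0,0,0,0,0]]'
python3 - <<'E'
from h import *
for n in ["scene","side"]:
  im=grab_frame(n);cv2.imwrite(f"pics/{n}15.png",im[:,:,::-1])
E
```

```text
time_s: 22.4
ee_pos: [0.4963, 0.2318, 0.2131]
eef_rot: [[-0.2, 0.98, 0.001], [0.98, 0.2, 0.001], [0.001, 0.001, -1.0]]
force: [-2.8, 1.2, 9.3]
opening: -0.0002
time_s: 22.8
ee_pos: [0.5043, 0.192, 0.2122]
eef_rot: [[-0.2, 0.98, 0.0], [0.98, 0.2, -0.0], [-0.0, 0.0, -1.0]]
force: [-0.8, 1.1, -0.5]
opening: -0.0003
time_s: 23.3
ee_pos: [0.5142, 0.143, 0.2122]
eef_rot: [[-0.2, 0.98, -0.0], [0.98, 0.2, -0.0], [-0.0, -0.0, -1.0]]
force: [0.2, -0.3, 0.2]
opening: 0.0002
```

View pics/scene15.png

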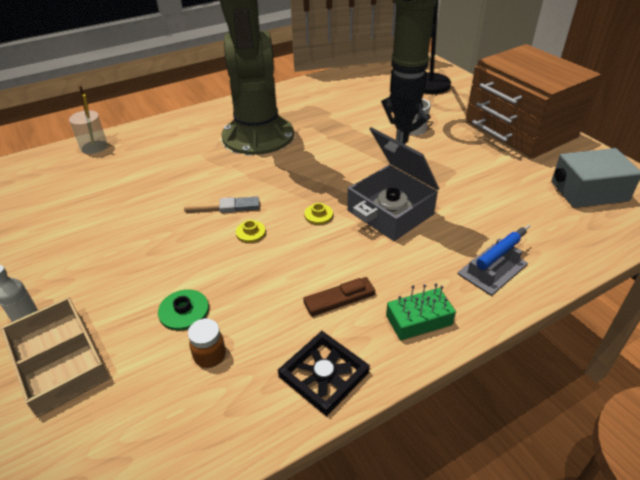

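View pics/side15.png

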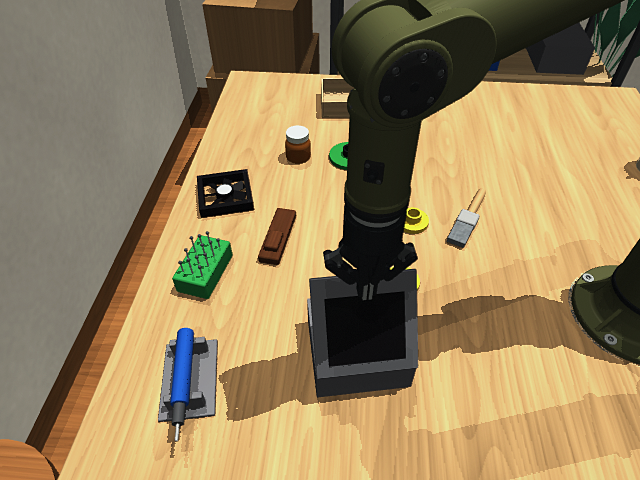

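The lid is past the balance point, at roughly 1.0 rad, and sinking. Wait for it.

```bash
python3 -m creep '[[0,0,0,-20,0,0,0],[0,0,0,-20,0,0,0],[0,0,0,0,0,0,0],[0,0,0,0,0,0,0],[0,0,0,0,0,0,0],[0,0,0,0,0,0,0],[0,0,0,0,0,0,0],[0,0,0,0,0,0,0],[0,0,0,0,0,0,0],[0,0,0,0,0,0,0],[0,0,0,0,0,0,0],[0,0,0,0,0,0,0],[0,0,0,0,0,0,0],[0,0,0,0,0,0,0],[0,0,0,0,0,0,0],[0,0,0,0,0,0,0],[0,0,0,0,0,0,0],[0,0,0,0,0,0,0]]'
python3 - <<'E'
from h import *
for n in ["scene"]:
  im=grab_frame(n);cv2.imwrite(f"pics/{n}16.png",im[:,:,::-1]); print(pinpoint(n,"lid_edge"))
E
```

```text
time_s: 25.2
ee_pos: [0.514, 0.1439, 0.2523]
eef_rot: [[-0.2, 0.98, -0.0], [0.98, 0.2, -0.0], [-0.0, -0.0, -1.0]]
force: [0.7, 0.1, 0.5]
opening: -0.0002
[{'point': [373.7, 193.8], 'conf': 0.64}]
```

View pics/scene16.png

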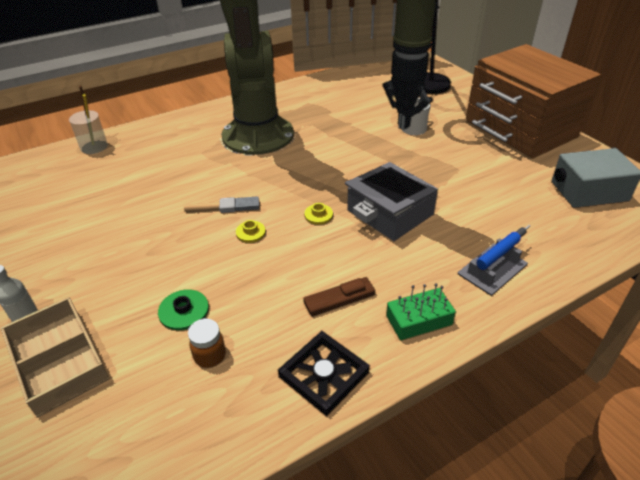

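The lid now rests on the catch; its front edge is at (374,194). Move above the press point and press.

```bash
python3 -m creep '[[0,-12,0,0,0,0,0],[0,-22,0,0,0,0,0],[0,-28,0,0,0,0,0],[0,-20,0,0,0,0,0],[0,-10,0,0,0,0,0],[0,-2.6,1,10,0,0,0],[0,0,0,22,0,0,0],[0,0,0,30,0,0,0],[0,0,0,30,0,0,0],[0,0,0,20,0,0,0],[0,0,0,10,0,0,0],[0,0,0,0,0,0,0]]'
python3 - <<'E'
from h import *
print(sense()["force"])
im=grab_frame("scene");cv2.imwrite("pics/sc17.png",cv2.resize(im[90:250,320:480,::-1],None,fx=3.7,fy=3.7,interpolation=cv2.INTER_CUBIC))
E
```

```text
time_s: 26.5
ee_pos: [0.5327, 0.0523, 0.1287]
eef_rot: [[-0.202, 0.979, -0.003], [0.979, 0.202, 0.001], [0.001, -0.003, -1.0]]
force: [1.1, -0.2, -0.1]
opening: 0.0001
[ 1.12182872 -0.15773506 -0.14419006]
```

View pics/sc17.png

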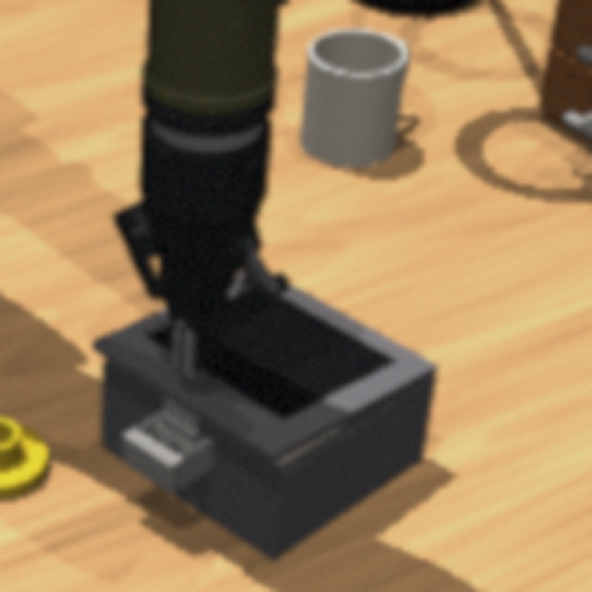

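The fingertips at crop (188,370) are over the middle of the front edge, and the lid stands slightly open. Pressing gently.

```bash
python3 -m creep '[[0,0,0,4,0,0,0],[0,0,0,4,0,0,0],[0,0,0,4,0,0,0],[0,0,0,2,0,0,0],[0,0,0,2,0,0,0]]'
python3 -m creep '[[0,0,0,2,0,0,0],[0,0,0,2,0,0,0],[0,0,0,2,0,0,0],[0,0,0,2,0,0,0]]'
```

```text
time_s: 27.05
ee_pos: [0.534, 0.0514, 0.1143]
eef_rot: [[-0.2, 0.98, 0.0], [0.98, 0.2, -0.0], [-0.0, 0.0, -1.0]]
force: [0.3, -0.5, 2.9]
opening: -0.0001
time_s: 27.45
ee_pos: [0.5342, 0.0507, 0.1074]
eef_rot: [[-0.2, 0.98, 0.0], [0.98, 0.2, -0.002], [-0.002, 0.0, -1.0]]
force: [-1.9, -2.4, 4.5]
opening: 0.0002
```

```bash
python3 -m creep '[[0,0,0,2,0,0,0],[0,0,0,2,0,0,0]]';python3 -m creep '[[0,0,0,2,0,0,0],[0,0,0,2,0,0,0]]';python3 -m creep '[[0,0,0,1,0,0,0],[0,0,0,0,0,0,0]]'
```

```text
time_s: 27.65
ee_pos: [0.5341, 0.0515, 0.1022]
eef_rot: [[-0.2, 0.98, 0.0], [0.98, 0.2, 0.0], [0.0, 0.0, -1.0]]
force: [0.9, -0.6, -0.9]
opening: 0.0001
time_s: 27.85
ee_pos: [0.534, 0.0517, 0.099]
eef_rot: [[-0.2, 0.98, -0.0], [0.98, 0.2, -0.0], [-0.0, -0.0, -1.0]]
force: [-5.9, -2.0, 18.5]
opening: -0.0002
time_s: 28.05
ee_pos: [0.5341, 0.0517, 0.0991]
eef_rot: [[-0.2, 0.98, -0.0], [0.98, 0.2, -0.001], [-0.001, -0.0, -1.0]]
force: [-6.2, -0.7, 14.7]
opening: 0.0
```

The force dropped, then met a hard stop with the tip at about 0.080, which matches shut (80.5 mm). Lift away and verify.

```bash
python3 -m creep '[[0,0,0,-6,0,0,0],[0,0,0,-20,0,0,0],[0,0,0,-35,0,0,0],[0,0,0,-40,0,0,0],[0,0,0,-30,0,0,0],[0,-15,20,-10,0,0,0],[0,-30,30,0,0,0,0],[0,-35,30,0,0,0,0],[0,-35,30,0,0,0,0],[0,-25,20,0,0,0,0],[0,-10,0,0,0,0,0],[0,0,0,0,0,0,0],[0,0,0,0,0,0,0],[0,0,0,0,0,0,0]]'
python3 - <<'E'
from h import *
np.set_printoptions(precision=4,suppress=True)
pts={}
for n in ["scene","side"]:
    im=grab_frame(n);cv2.imwrite(f"pics/{n}18.png",im[:,:,::-1])
    if n=="scene":cv2.imwrite("pics/sc18c.png",cv2.resize(im[90:250,320:480,::-1],None,fx=3.7,fy=3.7,interpolation=cv2.INTER_CUBIC))
    for t in ["lid_edge","jar","wood_blank"]:
        r=pinpoint(n,t)
        if r: print(n,t,r[0]["point"],r[0]["conf"],onz(n,r[0]["point"],0.0805 if t=="lid_edge" else 0)); pts[n,t]=r[0]["point"]
if len([k for k in pts if k[1]=="lid_edge"])==2: print(tri([ray(n,pts[n,"lid_edge"]) for n in ("scene","side")]))
print("shut edge px scene",proj("scene",[.534,.0515,.0805]))
E
```

```text
time_s: 29.45
ee_pos: [0.6907, -0.0674, 0.2388]
eef_rot: [[-0.203, 0.979, 0.0], [0.979, 0.203, 0.0], [0.0, 0.0, -1.0]]
force: [-0.6, 0.8, 0.2]
opening: 0.0
scene lid_edge [374.1, 198.1] 0.92 [0.5314 0.0628 0.0805]
scene jar [208.8, 354.4] 0.88 [ 0.6863 -0.4264  0.    ]
scene wood_blank [337.4, 301.3] 0.9 [ 0.7003 -0.1432  0.    ]
side lid_edge [350.1, 289.5] 0.8 [0.5373 0.0482 0.0805]
side jar [297.9, 152.9] 0.68 [ 0.6906 -0.4393  0.    ]
side wood_blank [300.0, 155.0] 0.45 [ 0.6842 -0.431   0.    ]
(array([0.5385, 0.0558, 0.089 ]), [np.float64(0.0015198160095930783), np.float64(0.0015198160095930798)])
shut edge px scene [370.7681 200.2062]
```

View pics/sc18c.png

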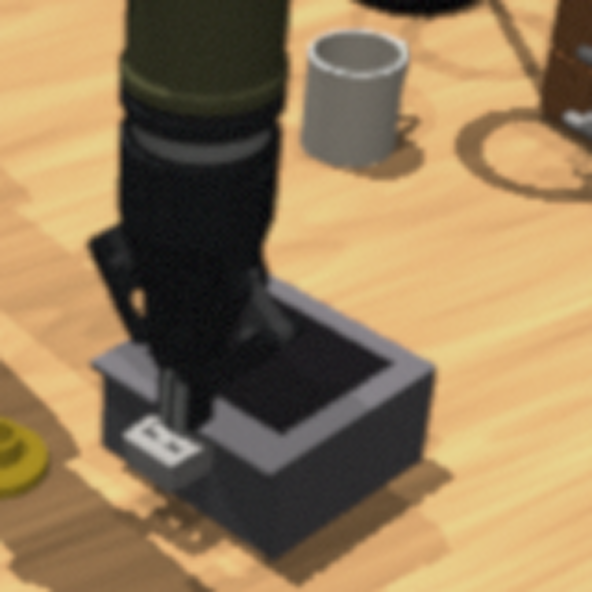

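View pics/side18.png

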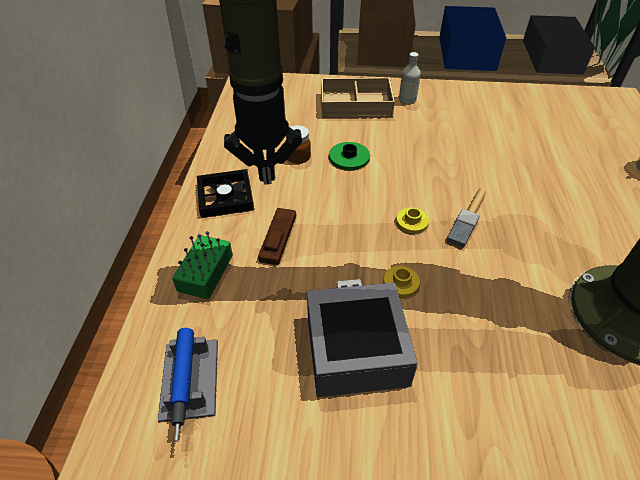

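The lid looks flush in both views. I'll move the arm further aside and check the edge geometry against shut and caught-open predictions.

```bash
python3 -m creep '[[0,-15,0,0,0,0,0],[0,-30,0,0,0,0,0],[0,-35,0,0,0,0,0],[0,-35,0,0,0,0,0],[0,-35,0,0,0,0,0],[0,-20,0,0,0,0,0],[0,-10,0,0,0,0,0],[0,0,0,0,0,0,0],[0,0,0,0,0,0,0]]'
python3 - <<'E'
from h import *
np.set_printoptions(precision=1,suppress=True)
im=grab_frame("scene");cv2.imwrite("pics/sc19.png",im[:,:,::-1])
v=im[90:250,320:480,::-1].copy();v=cv2.resize(v,None,fx=3.7,fy=3.7,interpolation=cv2.INTER_CUBIC)
c=np.array([.5195,.1255,0]);a=np.radians(11.5);X=np.array([-np.sin(a),np.cos(a),0]);Y=np.array([np.cos(a),np.sin(a),0]);Z=np.array([0,0,1])
for ph,col in ((0,(0,255,0)),(.1,(0,0,255))):
    C,S=np.cos(ph),np.sin(ph)
    q=[]
    for u,w in ((.162,.08),(.162,-.08),(0,-.08),(0,.08)):
        P=c+X*(.075-u*C+.008*S)+Y*w+Z*(.0725+u*S+.008*C);q.append((proj("scene",P)-[320,90])*3.7)
    print(ph,np.array(q))
    for p in q[:2]: cv2.circle(v,tuple(int(k) for k in p),5,col,1)
cv2.imwrite("pics/sc19c.png",v)
r=pinpoint("scene","lid_edge");print(r)
s=sense();print(s["time_s"],s["ee_pos"])
E
```

```text
time_s: 30.75
ee_pos: [0.7275, -0.2444, 0.2382]
eef_rot: [[-0.201, 0.979, -0.0], [0.979, 0.201, 0.001], [0.001, 0.0, -1.0]]
force: [0.2, 0.2, 0.5]
opening: -0.0001
0 [[269.6 475.2]
 [ 88.4 360.7]
 [256.2 265.9]
 [437.9 366.3]]
0.1 [[273.4 453.6]
 [ 90.5 339.8]
 [256.9 265.5]
 [438.6 365.9]]
[{'point': [371.7, 198.9], 'conf': 0.72}]
30.85 [ 0.7 -0.2  0.2]
```

View pics/sc19c.png

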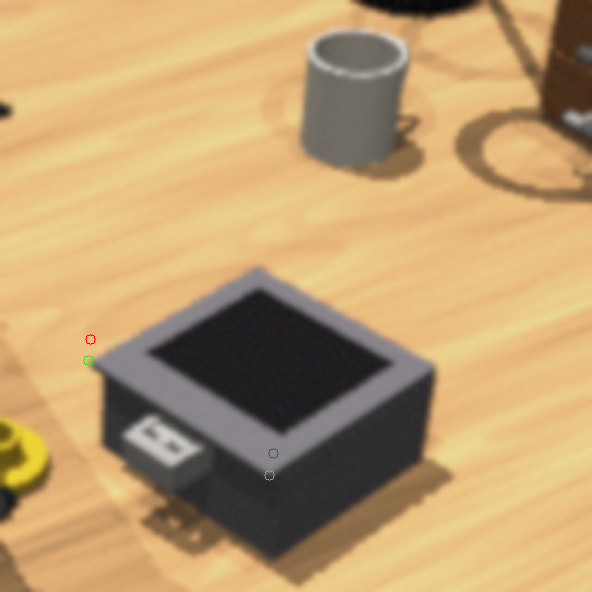

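View pics/sc19.png

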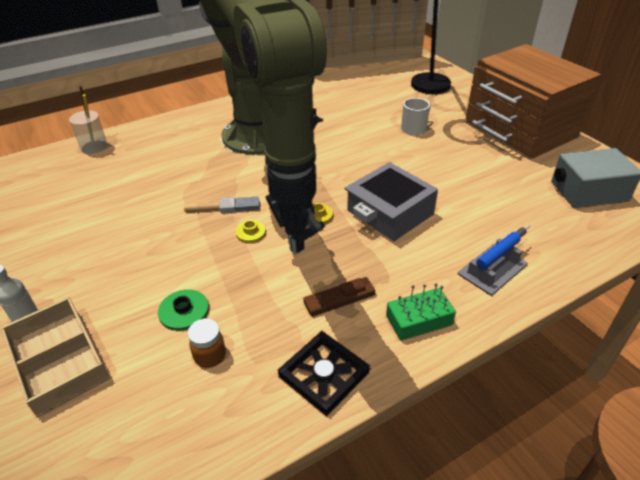

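The lid's front corners match the "shut" prediction (green), not the 0.1 rad one (red). The jar at (207,343) and the blank at (340,297) are unmoved, and the arm touches nothing. Handing in.

Run:
```python
from workcell import *
print(finish_job())
```

```text
the job is handed in; nothing more can be done
None
```

The wheels are in the case with the lid snapped shut, and I handed the job in after about 31 s of the 61 s allowed. The wide wheel went onto the post hub up and fully down, and the small wheel went on top of it. I then swung the lid over from behind, let it sink onto the catch and pressed its front edge.

**Lid shut:** The force dropped at the snap, then met a hard stop with the fingertips at about 80 mm, where 80.5 mm means shut. With the arm clear, the lid's front corners lay within about 2 px of the shut prediction, not the 0.1 rad one.

**Wheels:** After each release the camera pictures showed the wheel centred, level and hub up on the post. I did not measure their heights separately; lid clearance and release heights agree with both being fully down.

**Bystanders:** The jar and the wooden blank are where they were in the final picture, and the arm never went near them. The yellow and green look-alikes were not touched.

**Checks that disagreed:**
- A rough two-camera estimate put the lid's edge at 89 mm. The arm was partly blocking that view, and I trusted the corner check and the stop height instead.
- In that same view, the side camera confused the blank with the jar, at low confidence.

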